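Open the grit strainer's bayonet lid

ROBOT

A 6-joint arm with a two-finger parallel gripper is mounted at the origin on the work surface. World frame = base frame: x ahead of the robot, y to its left, z up, the work surface at z = 0. Lengths are in m, angles in degrees, forces in N, time in s.
With the tool pointing down it reaches from about 0.275 to 0.85 m from the base axis. Payload 5.2 kg.
Tool frame: the origin (TCP) lies midway between the tips of the shut fingers; the grasp point (between the pads) lies 19 mm behind it; z points along the fingers, y is the direction in which the jaws open and shut (so a half turn about z gives the same grasp; the last joint's range is limited). The gripper opens to 85 mm and grips with 20 to 120 N. Pads are 22 mm wide; open, the fingers measure 114 mm over their backs; the gripper's body (76 mm by 85 mm) begins 54 mm behind the grasp point. The pads swing forward as they close: fully open they stand 13 mm farther back than shut.
Start: joints at [51.979, 14.817, 87.949, -0, 77.235, -11.62], TCP at [0.245, 0.493, 0.231] pointing down, gripper open.
Joint ranges: [-179.93, 179.93], [-52.35, 119.4], [10.71, 147.94], [-69.91, 249.91], [12.55, 155.21], [-178.61, 178.61]. Speed limits (degrees/s): [147.25, 147.25, 180, 180, 180, 180].

INTERFACE

Orientations are given as a 3x3 rotation matrix whose columns are the frame's x, y, z axes.
In Python, from rig import get_obs, grab_frame, close_job gives the robot as it stands.
- The arm moves only by the tool arm_command, never from a script. Its argument "increments" is a list that holds one entry, the list of rows, each a list of 7 numbers: the finger opening in mm, from 0 to 85.4, then the shift along the world's x, y, z in mm, then the turn, a rotation vector about the world's x, y, z in degrees. A call has 1 to 12 rows; each row is the pose to reach, as a shift and turn from the pose measured when the call began; what a row does not reach only later rows make up. A row lasts 1/10 s, in which the tool goes at most 50 mm and 8.59 degrees, less where a joint would pass 70% of its speed; a pose out of reach is approached as far as the arm can. A call with a gripper value outside its range is refused whole. The fingers move at their own pace and stop on an object; "newtons" is the grip in N (left out, the last holds). Time passes only in rows, so rows that repeat a pose let the fingers close. It gives the time, the measured TCP pose, the force and the opening at its end, in the units of the state.
- get_obs(): the state, without advancing time (a new reading comes with each control period).
- grab_frame(name): name is "scene" or "top" or "wrist"; returns a dict with "pixels" (400x640x3 uint8, blue, green, red), "range_z" (400x640 float32, m along the optical axis (not along the pixel's ray), 0 where there is no reading), "vertical_fov" (degrees; the focal length in pixels is half the picture's height over the tangent of half this angle, whatever the lens; pixels are square), "cx", "cy" (the principal point, pixels), "R" (3x3) and "t" (3): a world point X has camera coordinates R X + t. Camera axes: x right, y down, z forward; pixel columns grow to the right and rows downward; lengths in m; the calibration is good to about 2 mm. A picture is of the moment at which its call begins.
- close_job(): hands the job in, once; it reports no verdict.
The state is a dict: "clock": time; "joints": joint angles; "dq": joint speeds; "tau": joint torques, N m; "eef_pos": TCP position; "tool_rot": TCP orientation; "wrist_force": force on the tool from outside, world axes, zero at the start; "ft_torque": the same for the moment, N m; "opening": opening from 0.0 (shut) to 1.0 (fully open).
Only numpy, scipy, OpenCV 4.12 (cv2) and the standard library are available. Lean on these libraries where they do the work, as an engineer would, in place of code of your own. Each camera call takes 0.05 s, during which the arm holds its last target.

TASK

The grit strainer of the wet grinder has to be emptied: turn its stiff bayonet lid anticlockwise (seen from above) by the long bar across it until its lugs reach the slots in the collar, then lift it out. Lay it flat, bar up, inside the steel tray, setting it down rather than dropping it, and let go. Leave the two jars and the tongs where they are and do not knock the dial gauge that stands beside the lid.

Things in the scene. Friction and masses are not known exactly. Their poses are not given: they have to be found in the camera images.
- pot: Grey round strainer pot fixed to the bench, 204 mm outside diameter, 142 mm high; origin at the centre of its underside, z up. The slots for the lid's lugs are centred on its own +x and -x directions. Low on its +y and -y sides (under 77 mm high) a pipe 31 mm thick, with a 42 mm nut, leaves it and goes into the bench 126 mm from the axis.
- pot_collar (a point): Centre of the pot's mouth, level with the top of the collar flange. The flange is 6 mm thick, inner diameter 145 mm; lugs turn below it. It has two slots about 35 mm wide; stops under it end the anticlockwise turn at the slots. A sprung seal presses the lid up with about 4 N, so it turns stiffly: 5 to 15 N at 80 mm radius. With the lugs in the slots the seal lifts the lid about 5 mm.
- lid: Loose black lid, 0.28 to 0.44 kg: disc 140 mm wide, 12 mm thick (2.5 mm play all round in the collar); two lugs 24 mm wide, 6 mm thick reaching 82 mm radius on its own +x and -x. Origin: centre of its underside, z up; 130 mm above the bench while locked. It is open when its x axis lies along the pot's x axis (either way round); it starts 0.75 to 1.45 rad clockwise of that.
- lid_bar (a point): Centre of the straight bar on top of the lid, half-way up it, on the lid's axis, 29 mm above the disc's underside. The bar is 190 mm long (lid's x), 18 mm thick (lid's y), 26 mm high; its ends stand out over the collar, 4 mm above it. At the middle its top is 30 mm above the disc's upper face, so it can be pinched there from above. Pushed sideways near an end it turns the lid.
- gauge: Dial gauge fixed on the pot's +y pipe: a 12 mm brass tube standing 126 mm from the pot's axis, with a steel dial on top, 52 mm in diameter and 20 mm thick, facing the pot's -x. Its highest point is 245 mm above the bench. Origin on the bench under the tube. Do not knock it.
- tray: Shallow square dark steel tray fixed on the bench, 220 x 220 mm outside, 16 mm high, walls and floor 4 mm thick; origin at the centre of its underside. The lid lies in it at any yaw when well centred: then the lid's bar centre is 33 mm above the bench.
- burner: Bench burner fixed between pot and tray: steel foot 85 x 70 mm, brass barrel 60 mm thick leaning up towards the robot's far side, 180 mm high in all; origin at the centre of the foot's underside.
- rod_jar_mid (a point): Glass jar 80 mm in diameter and 125 mm high, full of thin steel rods that stick out to 255 mm above the bench, within about 40 mm of its axis. Point on its axis, 62 mm above its underside.
- frit_jar_mid (a point): Closed glass jar with a metal cap, 80 mm in diameter, 106 mm high. Point on its axis, 53 mm above its underside.
- tongs_mid (a point): Steel tongs lying flat on the bench, 198 mm long (from 106 mm behind this point to 92 mm ahead of it along their x), 34 mm wide, 20 mm high. Point 10 mm above the bench.
Mind the look-alikes: they are no part of the job. Of the things like the lid, leave any that is red; of the rest the smaller one is meant.

How it is judged:
By the outcome, as a careful person would: the job done as asked, in the order asked, and still so for the second after the job is handed in, with the robot touching nothing.
It also fails if it takes over 64 s, if anything falls off the work surface, if the arm or the gripper's body presses on something with over 40 N, if the wrist force passes 120 N, or if a joint passes its speed limit or range.

## Working session

There is one attempt and no reset: what is moved stays moved. The work goes in short steps, Python scripts to look and compute and a tool call to move; the robot and the scene stay as the last step left them, time stands still between calls to the robot, and variables do not carry over. Pictures are saved under pics/ and viewed, and the job is handed in when it is done.

Besides the shell and the picture viewer there is one more tool, called after "Call:" as a command line: name --argument value ..., lists and objects as JSON in quotes. arm_command: Moves the arm, as the interface text tells. Its arguments: {"type":"object","properties":{"increments":{"type":"array","items":{"type":"array","items":{"type":"array","items":{"type":"number"}}}},"newtons":{"type":"number"}},"required":["increments"]}

```bash
ls; mkdir -p pics; cat > h.py <<'E'
import numpy as np, cv2
from rig import get_obs, grab_frame
def K(f):
    h=f["pixels"].shape[0]; return h/2/np.tan(np.radians(f["vertical_fov"])/2)
def cloud(f):
    fl=K(f); v,u=np.mgrid[0:400,0:640]; z=f["range_z"]
    c=np.stack([(u-f["cx"])/fl*z,(v-f["cy"])/fl*z,z],-1)
    return (c-np.array(f["t"]))@np.array(f["R"])
def proj(f,X):
    c=np.array(f["R"])@np.array(X)+np.array(f["t"]); return c[:2]/c[2]*K(f)+[f["cx"],f["cy"]]
def ray(f,uv,z):
    R=np.array(f["R"]);o=-R.T@np.array(f["t"]);d=R.T@np.array([(uv[0]-f["cx"])/K(f),(uv[1]-f["cy"])/K(f),1])
    return o+d*(z-o[2])/d[2]
E
python3 - <<'E'
from h import *
import pickle
F={}
for n in ["scene","top","wrist"]:
    f=grab_frame(n);F[n]=f;cv2.imwrite(f"pics/{n}0.png",f["pixels"]);print(n,f["vertical_fov"],f["cx"],f["cy"],np.array(f["R"]).round(3).tolist(),np.array(f["t"]).round(3), (f["range_z"]>0).mean())
pickle.dump(F,open("f0.pkl","wb"));print(get_obs())
E
```

```text
pics
scene 47.81820401026357 322.83231651868357 203.05650559943066 [[0.613, 0.79, 0.004], [0.658, -0.507, -0.557], [-0.438, 0.344, -0.831]] [-0.21  -0.293  1.726] 0.99618359375
top 52.64786339198012 317.1552770845112 191.88702537206672 [[-0.018, -1.0, -0.004], [-0.987, 0.019, -0.161], [0.161, 0.001, -0.987]] [-0.101  0.52   1.386] 0.99609765625
wrist 61.64293902209105 315.2558911035223 197.47169214304938 [[0.445, 0.896, -0.001], [0.863, -0.428, 0.268], [0.24, -0.12, -0.963]] [-0.55  -0.035  0.38 ] 0.99616796875
{'clock': 0.15, 'joints': array([ 5.19782640e+01,  1.48509661e+01,  8.79977989e+01,  6.47678912e-04,
        7.72355768e+01, -1.16196770e+01]), 'dq': array([ 0.00813748, -0.13349795, -0.14412174, -0.00655425,  0.04755192,
        0.02751356]), 'tau': array([ 2.44235322e-03, -4.46384025e+01, -2.90822804e+01, -1.99236188e-04,
        8.00256705e-03,  5.23344329e-05]), 'eef_pos': array([0.24428073, 0.49230875, 0.2306456 ]), 'tool_rot': array([[-8.95694526e-01,  4.44668953e-01, -9.15403626e-04],
       [ 4.44669789e-01,  8.95693837e-01, -1.15284896e-03],
       [ 3.07285245e-04, -1.43965284e-03, -9.99998916e-01]]), 'wrist_force': array([-0.83895052, -0.12153327,  0.26355036]), 'ft_torque': array([-0.02882702,  0.02774598, -0.05341263]), 'opening': 0.9971457972687083}
```

View pics/top0.png

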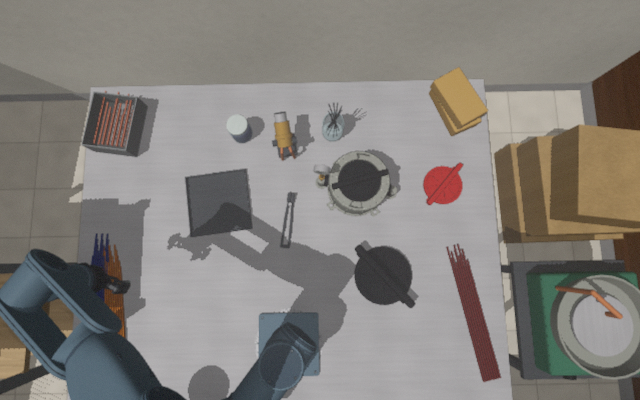

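View pics/scene0.png

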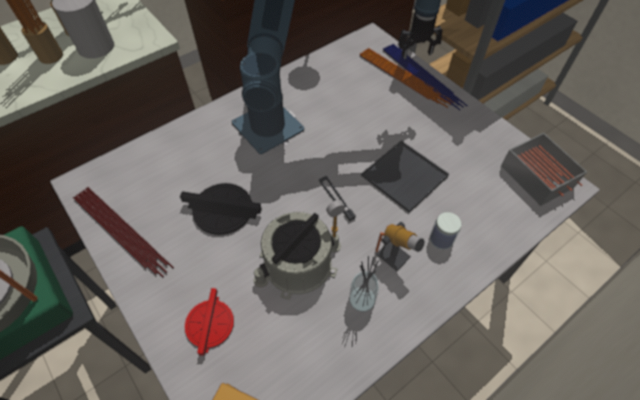

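View pics/wrist0.png

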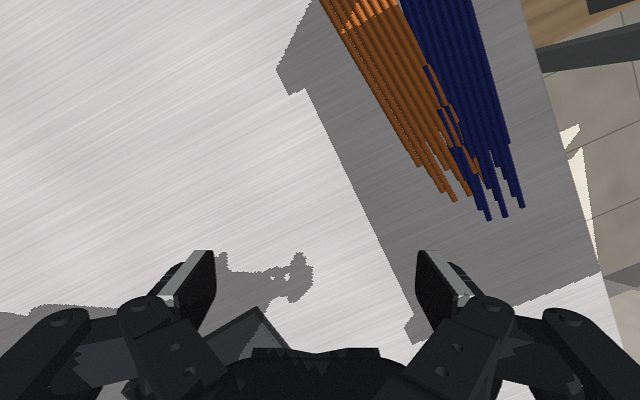

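Lid candidates in the top view are the black lid in the pot at (360,180), the larger black lid on the bench at (384,275), and the red lid at (443,185). I choose the one at (360,180): it isn't red, it's the smaller black one, and it sits in the pot. I'll check it in a crop and measure.

```bash
python3 - <<'E'
from h import *
import pickle
F=pickle.load(open("f0.pkl","rb"))
f=F["top"];C=cloud(f)
a=cv2.resize(f["pixels"][95:225,210:420],None,fx=3.7,fy=3.7,interpolation=cv2.INTER_CUBIC)
a=np.clip(a.astype(float)*1.6,0,255).astype(np.uint8)
cv2.imwrite("pics/crop_top.png",a)
g=F["scene"];b=cv2.resize(g["pixels"][165:320,230:430],None,fx=3.8,fy=3.8,interpolation=cv2.INTER_CUBIC)
b=np.clip(b.astype(float)*1.6,0,255).astype(np.uint8)
cv2.imwrite("pics/crop_scene.png",b)
for n in ["top","scene"]:
    C=cloud(F[n])
    # height-sliced views in region
    for name,px in ([("pot",(360,180)),("tray",(219,202)),("burner",(283,130)),("frit",(237,125)),("rod",(333,120)),("tongs",(288,220)),("big",(384,275)),("gauge",(321,172))] if n=="top" else [("pot",(297,240)),("tray",(405,175))]):
        print(n,name,C[px[1],px[0]].round(4))
E
```

```text
top pot [ 0.5334 -0.2492  0.1712]
top tray [0.4944 0.2459 0.0024]
top burner [ 7.097e-01 -7.000e-04  1.591e-01]
top frit [0.7474 0.163  0.1082]
top rod [ 0.7428 -0.1679  0.1543]
top tongs [ 0.4252 -0.0029 -0.0062]
top big [ 0.2272 -0.3303  0.0613]
top gauge [ 0.5513 -0.1236  0.2217]
scene pot [ 0.5465 -0.2503  0.1601]
scene tray [0.4942 0.249  0.0074]
```

View pics/crop_top.png

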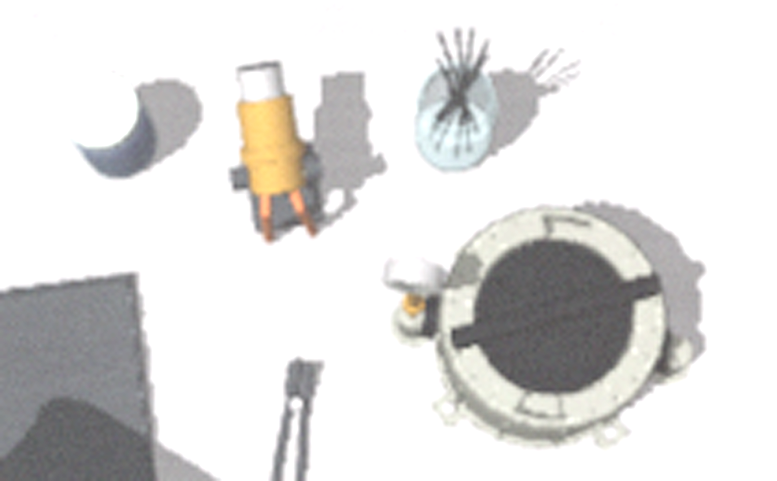

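View pics/crop_scene.png

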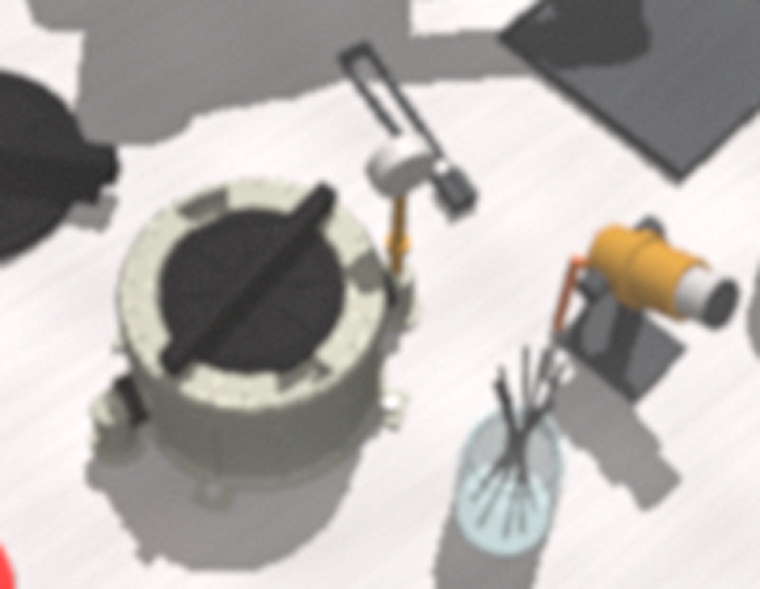

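The crop confirms it: a black lid in the pale collar, with its bar running from (455,340) to (658,287) in the crop. The slots are at about (568,222) and (545,405), and the gauge is at the left (+y) bar end. I'll move the wrist camera over the pot for a close view, and take first positions from the two fixed cameras.

```bash
cat > m.py <<'E'
from h import *
def circ(P):
    A=np.c_[2*P,np.ones(len(P))];s=np.linalg.lstsq(A,(P**2).sum(1),rcond=None)[0];return s[0],s[1],np.sqrt(s[2]+s[0]**2+s[1]**2)
E
python3 - <<'E'
from m import *
import pickle
F=pickle.load(open("f0.pkl","rb"))
for n in ["top","scene"]:
    f=F[n];C=cloud(f);P=C.reshape(-1,3);col=f["pixels"].reshape(-1,3).astype(int)
    near=(abs(P[:,0]-.54)<.14)&(abs(P[:,1]+.25)<.14)
    V=col.max(1)
    m=near&(abs(P[:,2]-.142)<.006)&(V>80)
    Q=P[m];print(n,"collar n",len(Q),"z",np.median(Q[:,2]).round(4))
    mn,mx=Q[:,:2].min(0),Q[:,:2].max(0);print(" bbox",mn,mx,(mn+mx)/2)
    # outer contour fit: mask contour -> ray on z=.142
    msk=m.reshape(400,640).astype(np.uint8);cs,_=cv2.findContours(msk,cv2.RETR_EXTERNAL,cv2.CHAIN_APPROX_NONE)
    c=max(cs,key=len)[:,0,:];h=cv2.convexHull(c)[:,0,:]
    print(" circ",circ(np.array([ray(f,p,.142)[:2] for p in h])))
    mb=near&(P[:,2]>.158)&(P[:,2]<.185)&(V<80);Q=P[mb];r=np.hypot(*(Q[:,:2]-np.array([.54,-.25])).T);Q=Q[r<.11]
    mu=Q.mean(0);w,v=np.linalg.eigh(np.cov(Q[:,:2].T));d=v[:,1];s=(Q[:,:2]-mu[:2])@d
    print(" bar n",len(Q),mu.round(4),"zmed",np.median(Q[:,2]).round(4),"ang",np.degrees(np.arctan2(d[1],d[0])).round(1),"ext",s.min().round(3),s.max().round(3))
    mg=(abs(P[:,0]-.55)<.06)&(abs(P[:,1]+.125)<.06)&(P[:,2]>.18);print(" gauge",P[mg].min(0).round(3),P[mg].max(0).round(3),np.median(P[mg],0).round(3))
    mr=(abs(P[:,0]-.74)<.09)&(abs(P[:,1]+.168)<.08)&(P[:,2]>.03);print(" rod",P[mr].min(0).round(3),P[mr].max(0).round(3))
    mt=(abs(P[:,0]-.5)<.2)&(abs(P[:,1]-.25)<.2)&(P[:,2]<.03)&(V<120)
E
```

```text
top collar n 1145 z 0.1419
 bbox [ 0.4394328  -0.34868151] [ 0.63872577 -0.12739838] [ 0.53907928 -0.23803994]
 circ (np.float64(0.539443232979231), np.float64(-0.24962195921688773), np.float64(0.1005023966199935))
 bar n 335 [ 0.5386 -0.2489  0.1713] zmed 0.1717 ang 104.3 ext -0.094 0.093
 gauge [ 0.548 -0.152  0.201] [ 0.574 -0.102  0.251] [ 0.558 -0.125  0.238]
 rod [ 0.713 -0.209  0.03 ] [ 0.792 -0.131  0.248]
scene collar n 1270 z 0.1416
 bbox [ 0.43775944 -0.34957434] [ 0.63851086 -0.12367728] [ 0.53813515 -0.23662581]
 circ (np.float64(0.5347512052211243), np.float64(-0.25301503200049386), np.float64(0.09625149672183633))
 bar n 451 [ 0.5414 -0.2549  0.17  ] zmed 0.171 ang 104.1 ext -0.09 0.098
 gauge [ 0.546 -0.153  0.18 ] [ 0.573 -0.102  0.248] [ 0.565 -0.13   0.232]
 rod [ 0.712 -0.211  0.03 ] [ 0.791 -0.132  0.251]
```

Call:
arm_command --increments '[[[85, 0, 0, 30, 0, 0, 0], [85, 10, -40, 50, 0, 0, 0], [85, 20, -80, 70, 0, 0, 0], [85, 40, -120, 80, 0, 0, 0], [85, 60, -160, 90, 0, 0, 0], [85, 80, -205, 90, 0, 0, 0], [85, 95, -250, 90, 0, 0, 0], [85, 110, -295, 90, 0, 0, 0], [85, 125, -340, 90, 0, 0, 0], [85, 140, -385, 90, 0, 0, 0], [85, 150, -420, 90, 0, 0, 0], [85, 150, -440, 90, 0, 0, 0]]]'

```text
clock: 1.35
eef_pos: [0.395, 0.0496, 0.3204]
tool_rot: [[-0.894, 0.447, -0.001], [0.447, 0.894, -0.002], [0.0, -0.002, -1.0]]
wrist_force: [-0.1, -0.3, -0.5]
opening: 0.994
```

```bash
python3 - <<'E'
from h import *
import pickle
F=pickle.load(open("f0.pkl","rb"));f=F["wrist"];R=np.array(f["R"]);o=-R.T@f["t"];print(o-[.2443,.4923,.2306], R[2])
o2=get_obs();T=o2["tool_rot"];print(o2["joints"])
T0=np.array([[-.8957,.4447,0],[.4447,.8957,0],[0,0,-1]]);print(T0.T@(o-[.2443,.4923,.2306]),T0.T@R[2])
E
```

```text
[-0.06067234  0.03121825  0.14407661] [ 0.2398192  -0.12003953 -0.96336767]
[ -8.90269712  -4.26759704  96.95004422  -0.10958963  87.36706575
 -72.33149969]
[ 0.06822697  0.00098119 -0.14407661] [-2.68187635e-01 -8.71810845e-04  9.63367668e-01]
```

Call:
arm_command --increments '[[[85, 20, -35, 5, 0, 0, -8], [85, 40, -70, 10, 0, 0, -16], [85, 65, -110, 15, 0, 0, -24], [85, 90, -150, 15, 0, 0, -32], [85, 110, -190, 15, 0, 0, -40], [85, 130, -220, 15, 0, 0, -49], [85, 130, -220, 15, 0, 0, -49], [85, 130, -220, 15, 0, 0, -49]]]'

```text
clock: 2.15
eef_pos: [0.5248, -0.1708, 0.3343]
tool_rot: [[-0.249, 0.968, -0.004], [0.968, 0.249, 0.001], [0.002, -0.004, -1.0]]
wrist_force: [0.3, 0.4, 1.0]
opening: 0.991
```

```bash
python3 - <<'E'
from m import *
import pickle
f=grab_frame("wrist");pickle.dump(f,open("w1.pkl","wb"));cv2.imwrite("pics/w1.png",np.clip(f["pixels"]*1.3,0,255).astype(np.uint8))
o=get_obs();print(o["clock"],o["eef_pos"],o["joints"].round(1))
E
```

```text
2.2 [ 0.52452118 -0.16992067  0.33479951] [-29.5  12.4  76.9  -0.1  90.9 -44. ]
```

View pics/w1.png

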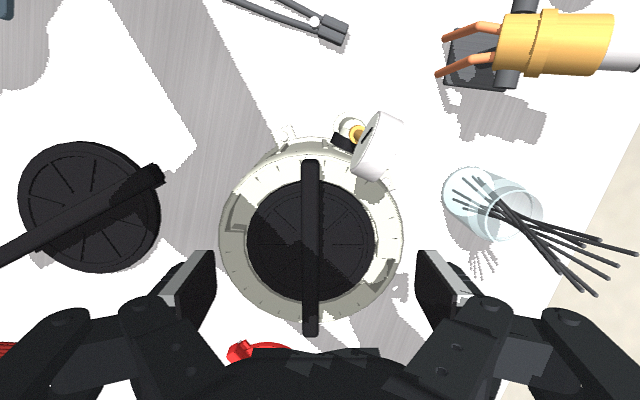

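Lid bar at (311,160)–(310,335), slots near (237,212) and (386,272), gauge dial at (380,145). Now I'll measure in this view.

```bash
python3 - <<'E'
from m import *
import pickle
f=pickle.load(open("w1.pkl","rb"));C=cloud(f);P=C.reshape(-1,3);V=f["pixels"].reshape(-1,3).max(1).astype(int)
r=np.hypot(*(P[:,:2]-np.array([.539,-.25])).T)
z=P[:,2]
m=(r<.13)&(abs(z-.142)<.006)&(V>80)
print("collar z",np.median(z[m]))
Q=P[m];rr=np.hypot(*(Q[:,:2]-np.array([.539,-.25])).T)
msk=m.reshape(400,640).astype(np.uint8);cs,_=cv2.findContours(msk,cv2.RETR_EXTERNAL,cv2.CHAIN_APPROX_NONE)
c=max(cs,key=len)[:,0,:]
L=np.array([ray(f,p,.142)[:2] for p in c]);rl=np.hypot(*(L-[.539,-.25]).T);L=L[(rl>.095)&(rl<.11)];cc=circ(L);print("outer",len(L),cc)
# inner: disc dark top
m2=(r<.085)&(z<.147)&(z>.134)&(V<90);
print("disc z",np.median(z[m2]))
mb=(r<.11)&(z>.16)&(z<.18)&(V<90);Q=P[mb];rect=cv2.minAreaRect(Q[:,:2].astype(np.float32));print("bar z",np.median(z[mb]),rect)
w,v=np.linalg.eigh(np.cov(Q[:,:2].T));print(Q.mean(0),np.degrees(np.arctan2(v[1,1],v[0,1])))
# bar by pixels mask at z .172
# slots: points between r .073 and .09 with z<.136
cx=np.array([.539,-.2497])
rr=np.hypot(*(P[:,:2]-cx).T);ms=(rr>.07)&(rr<.09)&(z<.137)&(z>.1)
a=np.degrees(np.arctan2(P[ms,1]-cx[1],P[ms,0]-cx[0]))
h,e=np.histogram(a,72,(-180,180));print([(int(e[i]),int(h[i])) for i in range(72) if h[i]>3])
mg=(abs(P[:,0]-.55)<.06)&(abs(P[:,1]+.125)<.06)&(z>.18);print(" gauge",P[mg].min(0).round(3),P[mg].max(0).round(3))
mr=(abs(P[:,0]-.75)<.09)&(abs(P[:,1]+.168)<.09)&(z>.13);print(" rod",P[mr].min(0).round(3),P[mr].max(0).round(3))
pickle.dump(P[ms],open("s.pkl","wb"))
E
```

```text
collar z 0.1432420229984497
outer 448 (np.float64(0.5384839700136095), np.float64(-0.2456684213662163), np.float64(0.09937040030550824))
disc z 0.143599324408904
bar z 0.1730671079521763 ((0.5385614633560181, -0.2458207905292511), (0.01803193986415863, 0.18823064863681793), 14.39250373840332)
[ 0.53655733 -0.23768037  0.1728132 ] 104.21415435795898
[(-180, 110), (-175, 10), (-170, 9), (-165, 12), (-160, 11), (-155, 7), (-150, 7), (-145, 7), (-140, 4), (-135, 5), (-130, 6), (-30, 6), (-25, 59), (-20, 59), (-15, 61), (-10, 64), (-5, 55), (0, 5), (5, 11), (10, 15), (15, 13), (20, 12), (25, 14), (30, 14), (35, 12), (40, 16), (45, 13), (50, 14), (55, 11), (60, 11), (65, 8), (70, 12), (75, 8), (80, 9), (85, 6), (90, 8), (115, 6), (120, 8), (125, 9), (130, 9), (135, 11), (140, 10), (145, 11), (150, 12), (155, 12), (160, 88), (165, 106), (170, 96), (175, 97)]
 gauge [ 0.49  -0.17   0.196] [ 0.599 -0.096  0.479]
 rod [ 0.729 -0.19   0.13 ] [ 0.777 -0.145  0.253]
```

Call:
arm_command --increments '[[[55, 10, -45, 0, 0, 0, 0], [55, 20, -90, 0, 0, 0, 0], [55, 31, -130, -20, 0, 0, 0], [55, 31, -146, -60, 0, 0, 0], [55, 31, -146, -100, 0, 0, 0], [55, 31, -146, -130, 0, 0, 0], [55, 31, -146, -130, 0, 0, 0], [55, 31, -146, -130, 0, 0, 0]]]' --newtons 60

```text
clock: 3.0
eef_pos: [0.5557, -0.3148, 0.2059]
tool_rot: [[-0.253, 0.968, -0.003], [0.968, 0.253, 0.001], [0.002, -0.003, -1.0]]
wrist_force: [0.3, 0.7, 0.5]
opening: 0.641
```

```bash
python3 - <<'E'
from m import *
import pickle
f=grab_frame("wrist");pickle.dump(f,open("w2.pkl","wb"));cv2.imwrite("pics/w2.png",np.clip(f["pixels"]*1.3,0,255).astype(np.uint8))
o=get_obs();print(o["clock"],o["eef_pos"],o["joints"].round(1))
C=cloud(f);P=C.reshape(-1,3);V=f["pixels"].reshape(-1,3).max(1).astype(int);z=P[:,2]
r=np.hypot(*(P[:,:2]-np.array([.539,-.248])).T)
mb=(r<.1)&(z>.16)&(z<.18)&(V<90);Q=P[mb]
w,v=np.linalg.eigh(np.cov(Q[:,:2].T));print(Q.mean(0),np.median(z[mb]),np.degrees(np.arctan2(v[1,1],v[0,1])))
d=v[:,1];n=np.array([-d[1],d[0]]);print("offset TCP to bar line",(o["eef_pos"][:2]-Q.mean(0)[:2])@n,n)
for e in [np.percentile(Q[:,:2]@n,[1,99])]:print(e)
E
```

```text
3.05 [ 0.55641974 -0.31550053  0.20729131] [-39.5  24.9  76.7  -0.1  78.4 -54.1]
[ 0.54259174 -0.26226397  0.17300963] 0.17318389833110834 104.30588677463443
offset TCP to bar line -0.0002445165767638837 [-0.96899035 -0.24709857]
[-0.46973482 -0.45217423]
```

View pics/w2.png

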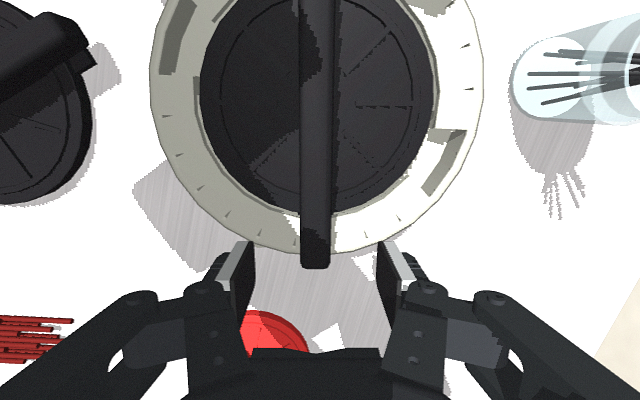

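The bar end at (315,265) is centred between the pads at (250,260) and (385,260), and the bar line is within 1 mm of the TCP. I'll descend and pinch.

Call:
arm_command --increments '[[[55, 0, 0, -30, 0, 0, 0], [55, 0, 0, -57, 0, 0, 0], [40, 0, 0, -57, 0, 0, 0], [20, 0, 0, -57, 0, 0, 0], [5, 0, 0, -57, 0, 0, 0], [5, 0, 0, -57, 0, 0, 0], [5, 0, 0, -57, 0, 0, 0], [5, 0, 0, -57, 0, 0, 0]]]' --newtons 60

```text
clock: 3.85
eef_pos: [0.5574, -0.3163, 0.152]
tool_rot: [[-0.252, 0.968, 0.002], [0.968, 0.252, -0.003], [-0.004, 0.001, -1.0]]
wrist_force: [-0.1, -1.0, 5.7]
opening: 0.193
```

```bash
python3 - <<'E'
import numpy as np
c=np.array([.539,-.248]);p=np.array([.5574,-.3163]);r=p-c
for t in range(5,81,5):
    a=np.radians(t);R=np.array([[np.cos(a),-np.sin(a)],[np.sin(a),np.cos(a)]]);print(t,((R@r-r)*1000).round(1))
E
```

```text
5 [5.9 1.9]
10 [11.6  4.2]
15 [17.1  7.1]
20 [22.3 10.4]
25 [27.1 14.2]
30 [31.7 18.4]
35 [35.8 22.9]
40 [39.6 27.8]
45 [42.9 33. ]
50 [45.7 38.5]
55 [48.1 44.2]
60 [49.9 50.1]
65 [51.3 56.1]
70 [52.1 62.2]
75 [52.3 68.4]
80 [52.1 74.6]
```

Call:
arm_command --increments '[[[5, 5.9, 1.9, 0, 0, 0, 5], [5, 11.6, 4.2, 0, 0, 0, 10], [5, 17.1, 7.1, 0, 0, 0, 15], [5, 22.3, 10.4, 0, 0, 0, 20], [5, 27.1, 14.2, 0, 0, 0, 25], [5, 31.7, 18.4, 0, 0, 0, 30], [5, 31.7, 18.4, 0, 0, 0, 30]]]' --newtons 60

```text
clock: 4.55
eef_pos: [0.5901, -0.2979, 0.1527]
tool_rot: [[-0.703, 0.711, 0.005], [0.711, 0.703, -0.003], [-0.006, 0.002, -1.0]]
wrist_force: [0.4, -0.4, 4.4]
opening: 0.196
```

Call:
arm_command --increments '[[[5, 4.1, 4.5, 0, 0, 0, 5], [5, 7.9, 9.4, 0, 0, 0, 10], [5, 11.2, 14.6, 0, 0, 0, 15], [5, 14, 20.1, 0, 0, 0, 20], [5, 16.4, 25.8, 0, 0, 0, 25], [5, 18.2, 31.7, 0, 0, 0, 30], [5, 18.2, 31.7, 0, 0, 0, 30]]]' --newtons 60

```text
clock: 5.25
eef_pos: [0.6086, -0.2659, 0.1531]
tool_rot: [[-0.964, 0.264, 0.007], [0.264, 0.964, -0.0], [-0.006, 0.002, -1.0]]
wrist_force: [1.5, 0.1, 4.0]
opening: 0.192
```

```bash
python3 - <<'E'
from m import *
import pickle
f=grab_frame("top");b=f["pixels"][130:230,290:420];cv2.imwrite("pics/t3.png",cv2.resize(np.clip(b*1.5,0,255).astype(np.uint8),None,fx=5,fy=5))
f=grab_frame("wrist");cv2.imwrite("pics/w3.png",np.clip(f["pixels"]*1.3,0,255).astype(np.uint8))
C=cloud(f);P=C.reshape(-1,3);V=f["pixels"].reshape(-1,3).max(1).astype(int);z=P[:,2]
r=np.hypot(*(P[:,:2]-np.array([.539,-.248])).T)
mb=(r<.1)&(z>.155)&(z<.185)&(V<90);Q=P[mb];print(np.median(z[mb]),cv2.minAreaRect(Q[:,:2].astype(np.float32)))
print(get_obs()["wrist_force"])
E
```

```text
0.1728951083928425 ((0.569596529006958, -0.2591496407985687), (0.0434255413711071, 0.12564462423324585), 82.65220642089844)
[0.81718836 0.89554041 3.1343767 ]
```

View pics/w3.png

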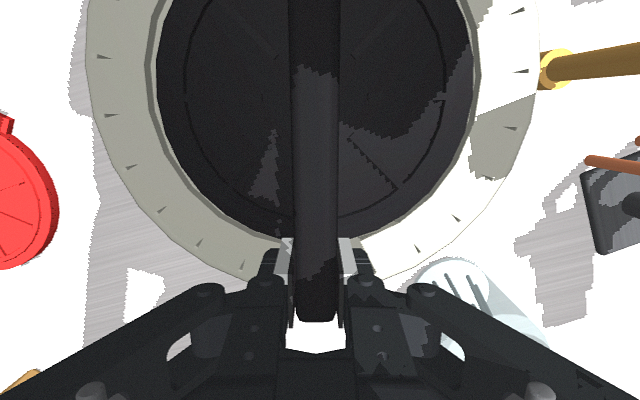

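View pics/t3.png

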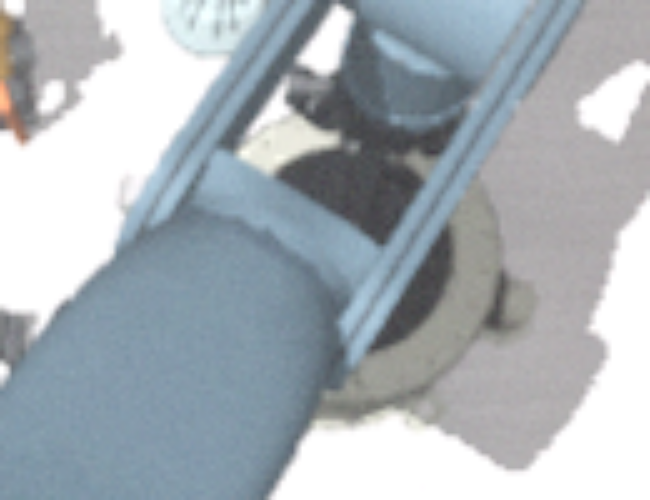

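Call:
arm_command --increments '[[[5, 0.9, 3.6, 0, 0, 0, 3], [5, 1.6, 7.2, 0, 0, 0, 6], [5, 1.6, 7.2, 0, 0, 0, 6], [5, 1.6, 7.2, 0, 0, 0, 6]]]' --newtons 60

```text
clock: 5.75
eef_pos: [0.61, -0.2591, 0.1531]
tool_rot: [[-0.986, 0.168, 0.007], [0.168, 0.986, 0.001], [-0.006, 0.002, -1.0]]
wrist_force: [0.4, 1.2, 4.7]
opening: 0.196
```

Call:
arm_command --increments '[[[5, 0.4, 2.5, 0, 0, 0, 2], [5, 0.6, 5, 0, 0, 0, 4], [5, 0.6, 5, 0, 0, 0, 4], [5, 0.6, 5, 0, 0, 0, 4]]]' --newtons 60

```text
clock: 6.15
eef_pos: [0.6106, -0.2558, 0.1532]
tool_rot: [[-0.995, 0.1, 0.007], [0.1, 0.995, -0.001], [-0.007, -0.0, -1.0]]
wrist_force: [-0.9, -6.1, 2.5]
opening: 0.193
```

```bash
cat > b.py <<'E'
from m import *
f=grab_frame("wrist")
C=cloud(f);P=C.reshape(-1,3);V=f["pixels"].reshape(-1,3).max(1).astype(int);z=P[:,2]
d=np.array([-.985,.17]);q=P[:,:2]-np.array([.539,-.248]);s=q@d;t=q@np.array([-d[1],d[0]])
m=(V<90)&(abs(t)<.007)&(z>.16)&(z<.19)
for a in (-.05,-.02,0.01,.04):
    k=m&(abs(s-a)<.015);print(a,k.sum(),np.median(z[k]) if k.any() else None)
k=(V<90)&(abs(t)>.02)&(np.hypot(s,t)<.06)&(z<.16)&(z>.13);print("disc",k.sum(),np.median(z[k]))
k=(V>120)&(np.hypot(s,t)<.095)&(np.hypot(s,t)>.08)&(z<.16)&(z>.13);print("collar",np.median(z[k]))
o=get_obs();print(o["wrist_force"],o["ft_torque"],o["eef_pos"])
E
python3 b.py
```

```text
-0.05 2255 0.17302683629370977
-0.02 2934 0.17305259343698476
0.01 3781 0.1731003878453684
0.04 595 0.17310990982411628
disc 32561 0.14346716765418618
collar 0.14350796937465105
[ 0.53106729 -5.46455752  2.76612569] [-0.88007677  0.09535364 -0.86593985] [ 0.61055494 -0.25575204  0.15316345]
```

Call:
arm_command --increments '[[[40, 0, 0, 0, 0, 0, 0], [40, 0, 0, 0, 0, 0, 0], [40, 0, 0, 0, 0, 0, 0], [40, 0, 0, 0, 0, 0, 0]]]'

```text
clock: 6.6
eef_pos: [0.6104, -0.2552, 0.1527]
tool_rot: [[-0.995, 0.1, 0.006], [0.1, 0.995, 0.0], [-0.006, 0.001, -1.0]]
wrist_force: [-0.0, -0.2, 1.0]
opening: 0.467
```

```bash
cat >> b.py <<'E'
import sys
m=(V<90)&(z>.165)&(z<.2)&(np.hypot(q[:,0],q[:,1])<.08)&(abs(t)<.03)
Q=P[m];w,v=np.linalg.eigh(np.cov(Q[:,:2].T));print("bar ang",np.degrees(np.arctan2(v[1,1],v[0,1])),cv2.minAreaRect(Q[:,:2].astype(np.float32)))
cv2.imwrite(sys.argv[1],np.clip(f["pixels"]*1.3,0,255).astype(np.uint8))
E
python3 b.py pics/w4.png
```

```text
-0.05 2345 0.17830973480025786
-0.02 3233 0.17836717340539443
0.01 4178 0.17835527478754531
0.04 450 0.17832649554317684
disc 34618 0.14874556382405535
collar 0.14350575701960333
[ 0.02032834 -0.2331922   0.95456549] [-0.0208843  -0.04054953  0.03804453] [ 0.61046876 -0.25530253  0.1528008 ]
bar ang 171.79299757888754 ((0.567213237285614, -0.24427370727062225), (0.0582926981151104, 0.11028969287872314), 67.81343078613281)
```

View pics/w4.png

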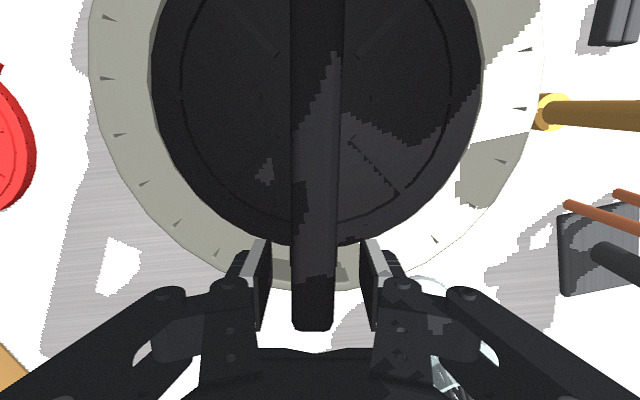

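The lid has popped up 5.3 mm, with the disc now at 0.1487 against the collar at 0.1435, so it's open. Next I regrasp at the middle.

Call:
arm_command --increments '[[[45, 0, 0, 40, 0, 0, 0], [45, -10, 1, 55, 0, 0, 0], [45, -45, 4, 55, 0, 0, 0], [45, -71, 7, 55, 0, 0, 0], [45, -71, 7, 55, 0, 0, 0], [45, -71, 7, 55, 0, 0, 0]]]'

```text
clock: 7.25
eef_pos: [0.5392, -0.2483, 0.2084]
tool_rot: [[-0.995, 0.1, 0.008], [0.1, 0.995, -0.001], [-0.008, 0.0, -1.0]]
wrist_force: [-0.9, 0.1, -0.6]
opening: 0.527
```

```bash
python3 - <<'E'
from m import *
f=grab_frame("wrist");o=get_obs()
C=cloud(f);P=C.reshape(-1,3);V=f["pixels"].reshape(-1,3).max(1).astype(int);z=P[:,2]
q=P[:,:2]-np.array([.539,-.248])
m=(V<90)&(z>.17)&(z<.185)&(np.hypot(*q.T)<.11)
Q=P[m];w,v=np.linalg.eigh(np.cov(Q[:,:2].T));d=v[:,1];n=np.array([-d[1],d[0]])
print("ang",np.degrees(np.arctan2(d[1],d[0])),cv2.minAreaRect(Q[:,:2].astype(np.float32)))
s=Q[:,:2]@d;print(s.min(),s.max(),"width",np.ptp(np.percentile(Q[:,:2]@n,[1,99])),"tcp off",(o["eef_pos"][:2]-Q[:,:2].mean(0))@n,n)
e=Q[np.argsort(s)][-60:].mean(0);print("far end",e,Q[np.argsort(s)][:60].mean(0))
print(o["eef_pos"],np.degrees(np.arctan2(o["tool_rot"][1,1],o["tool_rot"][0,1])))
cv2.imwrite("pics/w5.png",np.clip(f["pixels"]*1.3,0,255).astype(np.uint8))
# disc circle
k=(V<90)&(abs(z-.1487)<.004)&(np.hypot(*q.T)<.085);msk=k.reshape(400,640).astype(np.uint8)
cs,_=cv2.findContours(msk,cv2.RETR_LIST,cv2.CHAIN_APPROX_NONE);L=np.array([ray(f,p,.1487)[:2] for c in cs for p in c[:,0]]);rl=np.hypot(*(L-[.539,-.248]).T);L=L[(rl>.066)&(rl<.075)];print("disc",len(L),circ(L))
E
```

```text
ang 173.43599075767816 ((0.5335648655891418, -0.24612779915332794), (0.0179611686617136, 0.17666523158550262), 83.3587417602539)
-0.6465233428680924 -0.4698714559777089 width 0.017480492067445452 tcp off 0.0015965572401146486 [-0.11431313 -0.99344477]
far end [ 0.44657353 -0.23575492  0.17580718] [ 0.61881575 -0.25605315  0.17809085]
[ 0.53978196 -0.2485033   0.2082918 ] 84.25246374474456
disc 531 (np.float64(0.5395601004393853), np.float64(-0.24698638110095933), np.float64(0.06864403356104726))
```

View pics/w5.png

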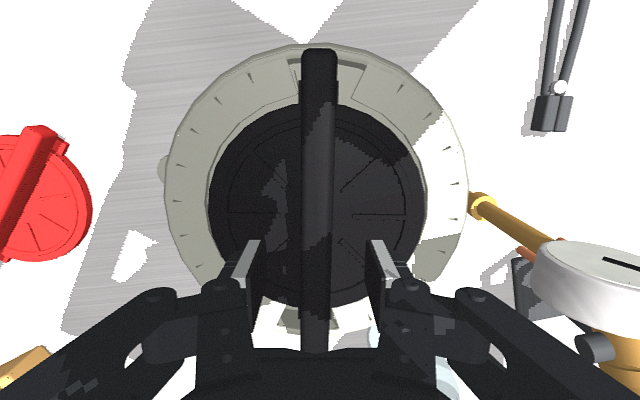

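The bar, from (319,50) to (316,350), lies in the slot gap at (290–365,60), and the disc is clear of the collar. I'm shifting 1.5 mm in y, then descending and pinching firmly.

Call:
arm_command --increments '[[[45, 0, 1.5, -25, 0, 0, -0.8], [45, 0, 1.5, -54, 0, 0, -0.8], [30, 0, 1.5, -54, 0, 0, -0.8], [10, 0, 1.5, -54, 0, 0, -0.8], [3, 0, 1.5, -54, 0, 0, -0.8], [3, 0, 1.5, -54, 0, 0, -0.8], [3, 0, 1.5, -54, 0, 0, -0.8], [3, 0, 1.5, -54, 0, 0, -0.8]]]' --newtons 90

```text
clock: 8.1
eef_pos: [0.5401, -0.2472, 0.1549]
tool_rot: [[-0.993, 0.114, 0.009], [0.114, 0.993, -0.002], [-0.009, -0.001, -1.0]]
wrist_force: [-0.8, -0.6, -3.2]
opening: 0.192
```

Call:
arm_command --increments '[[[3, 0, 0, 3, 0, 0, -1.5], [3, 0, 0, 6, 0, 0, -1.5], [3, 0, 0, 10, 0, 0, -1.5], [3, 0, 0, 15, 0, 0, -1.5], [3, 0, 0, 22, 0, 0, -1.5], [3, 0, 0, 30, 0, 0, -1.5], [3, 0, 0, 30, 0, 0, -1.5]]]'

```text
clock: 8.8
eef_pos: [0.5409, -0.2478, 0.1867]
tool_rot: [[-0.99, 0.14, 0.011], [0.14, 0.99, -0.004], [-0.012, -0.002, -1.0]]
wrist_force: [-0.0, -0.5, -3.6]
opening: 0.189
```

```bash
python3 - <<'E'
from m import *
for n in ["wrist","scene"]:
    f=grab_frame(n);p=f["pixels"]
    if n=="scene": p=cv2.resize(p[130:320,200:480],None,fx=2.8,fy=2.8)
    cv2.imwrite(f"pics/{n}6.png",np.clip(p*1.3,0,255).astype(np.uint8))
E
```

```text
(no output)
```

View pics/wrist6.png

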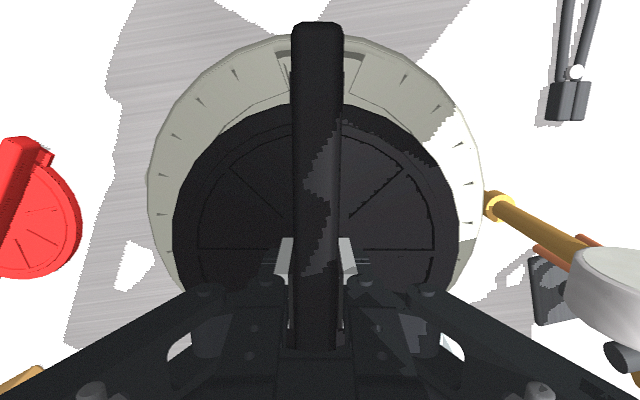

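View pics/scene6.png

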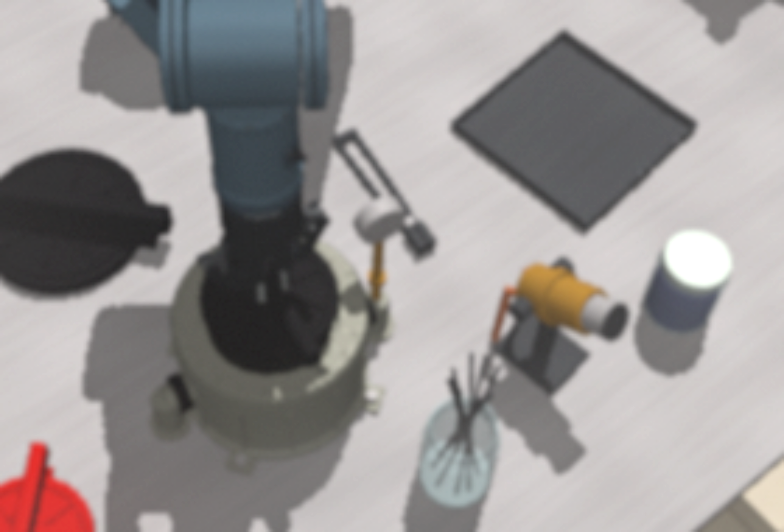

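The lid is out and level, with Fz about −3.6 N. I'll lift it clear of the gauge and rods, and measure the tray.

Call:
arm_command --increments '[[[3, -1, 0, 25, 0, 0, 0], [3, -1, 0, 55, 0, 0, 0], [3, -1, 0, 90, 0, 0, 0], [3, -1, 0, 115, 0, 0, 0], [3, -5, 0, 120, 0, 0, 0], [3, -5, 0, 120, 0, 0, 0]]]'

```text
clock: 9.5
eef_pos: [0.5349, -0.2474, 0.3054]
tool_rot: [[-0.99, 0.14, 0.01], [0.14, 0.99, -0.003], [-0.01, -0.001, -1.0]]
wrist_force: [-0.1, -0.3, -2.9]
opening: 0.191
```

```bash
python3 - <<'E'
from m import *
import pickle
F=pickle.load(open("f0.pkl","rb"))
G={"top":grab_frame("top"),"scene":grab_frame("scene")}
for n in G:
    f=G[n];C=cloud(f);V=f["pixels"].max(2)
    # tray floor seed
    for zt in (0.016,):
        m=((abs(C[...,0]-.495)<.17)&(abs(C[...,1]-.248)<.17)&(V<125)&(C[...,2]<.04)&(C[...,2]>-.01)).astype(np.uint8)
        m=cv2.morphologyEx(m,cv2.MORPH_OPEN,np.ones((3,3)))
        k,lab,st,ce=cv2.connectedComponentsWithStats(m);i=1+np.argmax(st[1:,4])
        cs,_=cv2.findContours((lab==i).astype(np.uint8),cv2.RETR_EXTERNAL,cv2.CHAIN_APPROX_NONE);c=max(cs,key=len)[:,0]
        L=np.array([ray(f,p,zt)[:2] for p in c],np.float32);print(n,st[i],cv2.minAreaRect(L))
    k=lab==i;print(" floor z",np.median(C[...,2][k]))
    cv2.imwrite(f"pics/tray_{n}.png",(lab==i).astype(np.uint8)*255)
o=get_obs();print(o["eef_pos"],o["wrist_force"])
E
```

```text
top [ 185  169   68   68 3764] ((0.4924421012401581, 0.24362000823020935), (0.21897311508655548, 0.22614367306232452), 7.05293607711792)
 floor z 0.004524230862447073
scene [ 361  141   88   72 3437] ((0.4962731599807739, 0.24140453338623047), (0.22833208739757538, 0.23542073369026184), 7.009915828704834)
 floor z 0.004317799478223836
[ 0.53441954 -0.2468696   0.30329513] [ 0.80018757 -0.41687077 -4.25594125]
```

Call:
arm_command --increments '[[[3, -5, 15, 8, 0, 0, 0], [3, -10, 45, 12, 0, 0, 0], [3, -20, 85, 12, 0, 0, 0], [3, -30, 125, 12, 0, 0, 0], [3, -35, 165, 12, 0, 0, 0], [3, -40, 205, 12, 0, 0, 0], [3, -40, 245, 12, 0, 0, 0], [3, -40, 285, 12, 0, 0, 0], [3, -40, 325, 12, 0, 0, 0], [3, -40, 365, 12, 0, 0, 0], [3, -40, 400, 12, 0, 0, 0], [3, -40, 430, 12, 0, 0, 0]]]'

```text
clock: 10.8
eef_pos: [0.4927, 0.1856, 0.3143]
tool_rot: [[-0.99, 0.139, 0.004], [0.139, 0.99, -0.0], [-0.004, 0.0, -1.0]]
wrist_force: [0.1, -0.2, -3.2]
opening: 0.188
```

Call:
arm_command --increments '[[[3, 0, 20, -5, 0, 0, 3], [3, 0, 40, -20, 0, 0, 6], [3, 0, 59, -50, 0, 0, 10], [3, 0, 59, -90, 0, 0, 13], [3, 0, 59, -130, 0, 0, 15], [3, 0, 59, -160, 0, 0, 15], [3, 0, 59, -190, 0, 0, 15], [3, 0, 59, -190, 0, 0, 15], [3, 0, 59, -190, 0, 0, 15]]]'

```text
clock: 11.7
eef_pos: [0.4917, 0.2447, 0.124]
tool_rot: [[-0.992, -0.122, 0.002], [-0.122, 0.992, 0.001], [-0.002, 0.0, -1.0]]
wrist_force: [1.3, 0.7, -3.2]
opening: 0.189
```

```bash
python3 - <<'E'
from m import *
for n in ["wrist","scene","top"]:
    f=grab_frame(n);p=f["pixels"]
    if n=="scene": p=cv2.resize(p[80:280,290:530],None,fx=2.9,fy=2.9)
    if n=="top": p=cv2.resize(p[120:280,130:330],None,fx=3.5,fy=3.5)
    cv2.imwrite(f"pics/{n}7.png",np.clip(p*1.3,0,255).astype(np.uint8))
f=grab_frame("wrist");C=cloud(f);V=f["pixels"].max(2)
m=((abs(C[...,0]-.495)<.14)&(abs(C[...,1]-.243)<.14)&(C[...,2]<.012)&(V<140)).astype(np.uint8);print(m.sum())
o=get_obs();print(o["eef_pos"],o["wrist_force"],o["joints"].round(1),o["tool_rot"].round(3).tolist())
E
```

```text
20701
[0.49381302 0.24499798 0.12620807] [ 0.39214734  0.49866905 -3.96284816] [ 14.8  20.   96.5  -0.   63.1 -82.2] [[-0.992, -0.122, 0.008], [-0.122, 0.993, 0.002], [-0.008, 0.001, -1.0]]
```

View pics/wrist7.png

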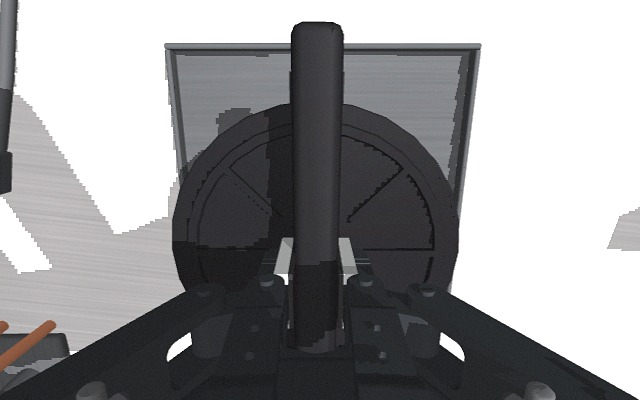

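View pics/scene7.png

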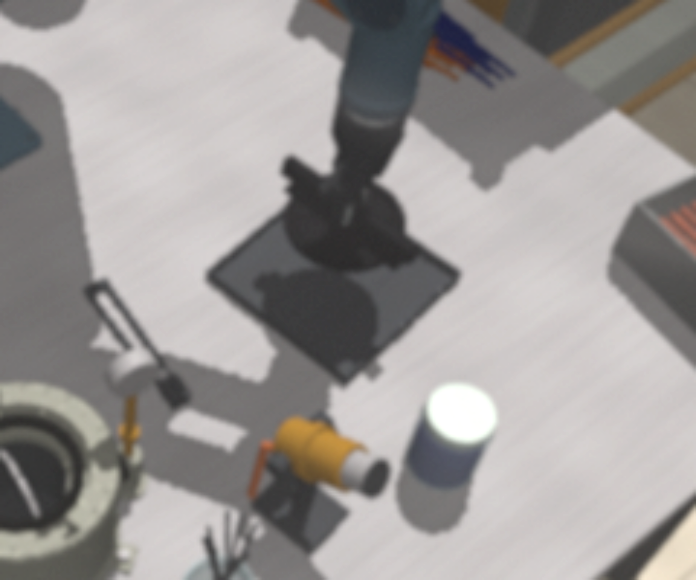

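View pics/top7.png

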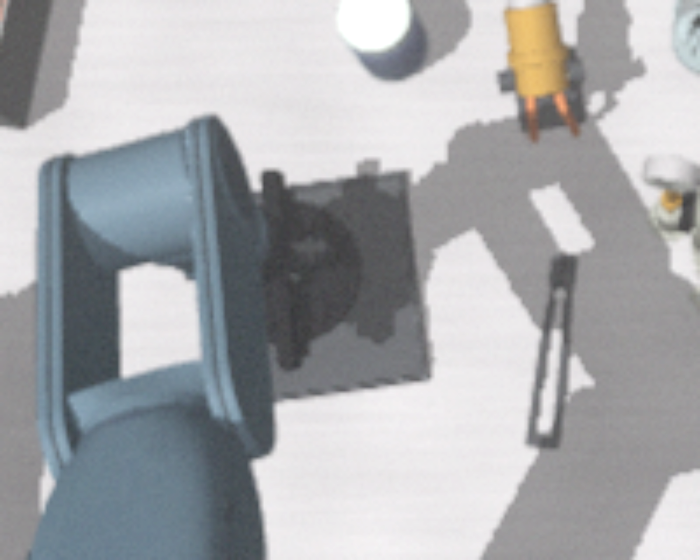

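The wrist view shows the tray's near edge running from (167,46) to (480,46), parallel to the bar's end. I'll cross-check the centre from these rim corners.

```bash
python3 - <<'E'
from m import *
f=grab_frame("wrist")
a=ray(f,(167,45),.016)[:2];b=ray(f,(480,45),.016)[:2];print(a,b,np.linalg.norm(a-b))
e=(b-a)/np.linalg.norm(b-a);n=np.array([-e[1],e[0]]);
for s in (1,-1):print((a+b)/2+s*.11*n)
o=get_obs();print(o["eef_pos"])
C=cloud(f);V=f["pixels"].max(2);z=C[...,2];q=np.hypot(C[...,0]-.494,C[...,1]-.245)
k=(V<90)&(abs(z-.12)<.01)&(q<.07);
A=np.c_[C[k][:,:2]-[.494,.245],np.ones(k.sum())];print("disc plane",np.linalg.lstsq(A,z[k],rcond=None)[0])
E
```

```text
[0.4007272  0.13061178] [0.37400851 0.34703118] 0.2180624870022291
[0.2781967  0.22534343]
[0.49653902 0.25229953]
[0.49365514 0.24491422 0.12602223]
disc plane [-0.00176614  0.00082391  0.12131702]
```

Centre estimates: top and scene give about (0.494, 0.2425), wrist gives (0.4965, 0.252). The wrist camera also read 3–4 mm high in y at the pot, so I aim for (0.495, 0.247). The bar needs about 8 mm margin in x, which this meets.

Call:
arm_command --increments '[[[3, 1, 2, -30, 0, 0, 0], [3, 1, 2, -60, 0, 0, 0], [3, 1, 2, -80, 0, 0, 0], [3, 1, 2, -90, 0, 0, 0], [3, 1, 2, -94, 0, 0, 0], [3, 1, 2, -96, 0, 0, 0], [3, 1, 2, -96, 0, 0, 0], [3, 1, 2, -96, 0, 0, 0]]]'

```text
clock: 12.75
eef_pos: [0.4955, 0.2471, 0.0311]
tool_rot: [[-0.992, -0.122, 0.009], [-0.122, 0.993, 0.002], [-0.009, 0.001, -1.0]]
wrist_force: [0.1, -0.2, -3.7]
opening: 0.19
```

Call:
arm_command --increments '[[[3, 0, 0, -2, 0, 0, 0], [3, 0, 0, -4, 0, 0, 0], [3, 0, 0, -5, 0, 0, 0], [3, 0, 0, -6, 0, 0, 0], [3, 0, 0, -6, 0, 0, 0]]]'

```text
clock: 13.25
eef_pos: [0.4953, 0.2471, 0.0249]
tool_rot: [[-0.992, -0.122, 0.009], [-0.122, 0.993, 0.002], [-0.009, 0.001, -1.0]]
wrist_force: [-0.2, -0.2, -4.0]
opening: 0.19
```

Call:
arm_command --increments '[[[3, 0, 0, -1, 0, 0, 0], [3, 0, 0, -2, 0, 0, 0], [3, 0, 0, -3, 0, 0, 0], [3, 0, 0, -3, 0, 0, 0]]]'

```text
clock: 13.65
eef_pos: [0.4953, 0.2471, 0.0228]
tool_rot: [[-0.992, -0.122, 0.009], [-0.122, 0.992, 0.002], [-0.009, 0.001, -1.0]]
wrist_force: [-3.6, 0.0, 4.8]
opening: 0.191
```

Contact: Fz went from −4 to +4.8 N. Releasing.

Call:
arm_command --increments '[[[22, 0, 0, 0, 0, 0, 0], [30, 0, 0, 0, 0, 0, 0], [45, 0, 0, 0, 0, 0, 0], [45, 0, 0, 0, 0, 0, 0], [45, 0, 0, 0, 0, 0, 0]]]'

```text
clock: 14.15
eef_pos: [0.4954, 0.2471, 0.0228]
tool_rot: [[-0.992, -0.122, 0.009], [-0.122, 0.992, 0.002], [-0.009, 0.001, -1.0]]
wrist_force: [0.3, -0.4, -0.3]
opening: 0.528
```

Call:
arm_command --increments '[[[45, 0, 0, 15, 0, 0, 0], [45, 0, 0, 45, 0, 0, 0], [45, 0, 0, 85, 0, 0, 0], [45, 0, 0, 125, 0, 0, 0], [45, 0, 0, 165, 0, 0, 0], [45, -20, 0, 205, 0, 0, 0], [45, -50, 0, 225, 0, 0, 0], [45, -80, 0, 225, 0, 0, 0], [45, -80, 0, 225, 0, 0, 0]]]'

```text
clock: 15.05
eef_pos: [0.4124, 0.2473, 0.2488]
tool_rot: [[-0.992, -0.124, 0.009], [-0.124, 0.992, 0.003], [-0.01, 0.002, -1.0]]
wrist_force: [-0.1, -0.7, -0.0]
opening: 0.528
```

```bash
python3 - <<'E'
from m import *
for n in ["wrist","scene","top"]:
    f=grab_frame(n);p=f["pixels"];C=cloud(f);z=C[...,2]
    k=(abs(C[...,0]-.495)<.12)&(abs(C[...,1]-.247)<.12)&(p.max(2)<80)
    b=k&(z>.036)&(z<.06);d=k&(z>.01)&(z<.026)&(np.hypot(C[...,0]-.495,C[...,1]-.247)<.07)
    if b.sum()>20:print(n,b.sum(),"bar top",np.median(z[b]),cv2.minAreaRect(C[b][:,:2].astype(np.float32)),"disc",d.sum(),np.median(z[d]) if d.any() else 0)
    if n=="scene": p=cv2.resize(p[80:330,230:530],None,fx=2.4,fy=2.4)
    if n=="top": p=cv2.resize(p[80:280,130:430],None,fx=2.6,fy=2.6)
    cv2.imwrite(f"pics/{n}8.png",np.clip(p*1.3,0,255).astype(np.uint8))
o=get_obs();print(o["clock"],o["eef_pos"],o["wrist_force"])
E
```

```text
wrist 2523 bar top 0.04721705251904986 ((0.49489930272102356, 0.24835394322872162), (0.18843980133533478, 0.017882218584418297), 6.399235725402832) disc 7763 0.017764092979299605
scene 287 bar top 0.04503982338558848 ((0.4964589774608612, 0.24194279313087463), (0.18979690968990326, 0.02231975644826889), 6.1664323806762695) disc 682 0.016259978705164442
top 288 bar top 0.045941476767078146 ((0.4967896342277527, 0.2437996119260788), (0.18808193504810333, 0.019676227122545242), 6.949584484100342) disc 787 0.016393918125003966
15.2 [0.4157003  0.24714719 0.24776031] [-0.01323504  0.11518689  0.08247078]
```

View pics/scene8.png

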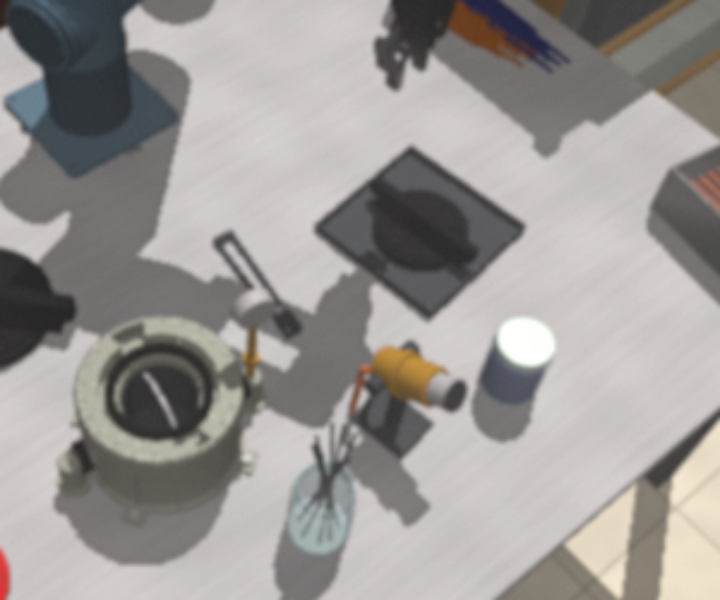

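View pics/wrist8.png

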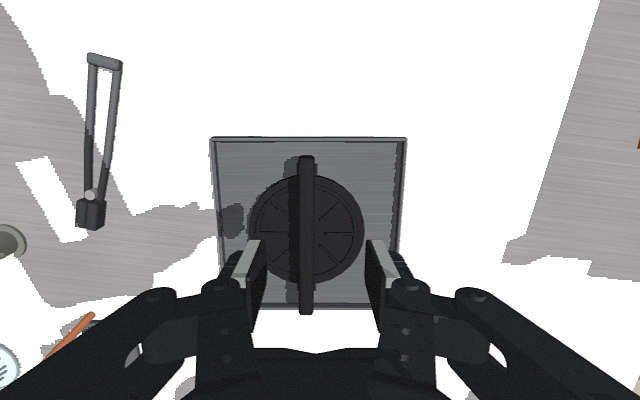

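View pics/top8.png

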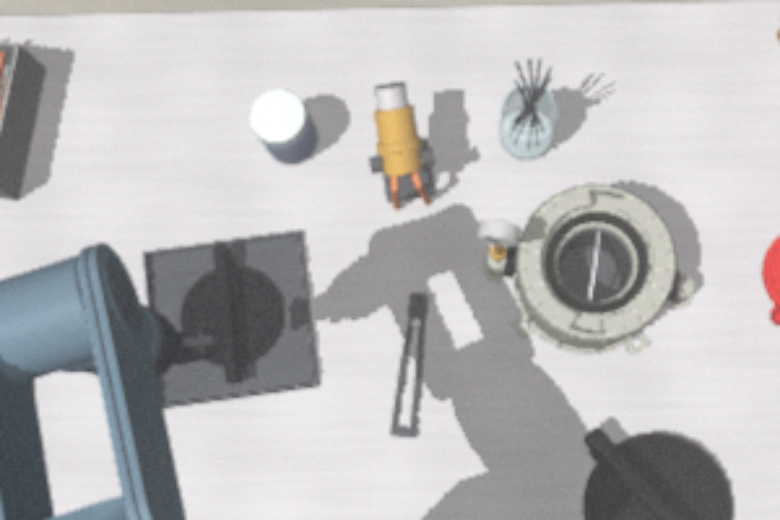

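The lid lies flat in the tray: bar top at 0.046 m (expected 33 + 13 mm), centred within a few mm. The jars, tongs and gauge look unmoved, and the gripper is clear. Handing in.

```bash
python3 -c "
from rig import close_job
print(close_job())"
```

```text
the job is handed in; nothing more can be done
None
```

The lid is out of the pot and lying flat, bar up, inside the tray. I handed the job in at about 15 s on the robot's clock.

- **Turning:** I pinched the bar near its −y end, away from the gauge, and turned it about 69° anticlockwise to the stop. When I let go, the seal lifted the lid 5.3 mm.
- **Moving:** I regripped the bar at its middle and lifted the lid straight up. I carried it over the gauge and the rods with about 40 mm to spare over the gauge. I lowered it until the wrist force showed contact (about 5 N), then let go.
- **Last checks:** The bar top measured 45–47 mm above the bench in all three views, against 46 mm expected, and the disc's top face 16–18 mm. The lid is centred within a few mm and lined up with the tray. In the last pictures the jars, tongs, gauge and look-alike lids appear unmoved, and the gripper is clear of everything.
- **Disagreement:** The wrist camera's y readings were 3 to 10 mm higher than the fixed cameras' at the pot and the tray, so I aimed between them. The tray has far more room than that in y.

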